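# Crimp the cap of a vial in the bench press

### The job

Crimp the vial that waits in the nest of the bench press. With the safety catch still guarding, swing the nest arm fully home under the head with the vial standing in it; then press the catch's paddle down to flip the catch fully over to the side; then pull the lever all the way down to its stop, so that the press bears on the vial's cap, and finish holding it down there: the spring would lift it, so do not let go. Do not tip the vial in the nest or shift the other vial and the cartons beside the press.

Things in the scene. Friction and masses are not known exactly. Their poses are not given: they have to be found in the camera images.
- crimper: bench press that crimps vial caps, white casting, screwed down, base 230 x 120 mm. Origin: centre of its underside, on the worktop; x axis from its front (to the robot) to its column at the back, y to its left, z up; yaw within 0.35 rad. In its frame, mm: column x 67..113; head x -60..115, y -26..26, z 125..185; ram on the vertical line x -30, y 0
- swing_arm (a joint): flat steel arm with the vial's nest, turns level above the base about a vertical pin at x 35, y 0 (mm, crimper frame). 0 = home at a fixed stop: arm points to the front (-x), nest under the ram; grows as it swings out to the right (-y); starts swung out at 1.2 rad, its outer stop. About 1 N at the knob moves it; stays where it is left
- knob (a point): middle of the upright black knob on the swing arm's free end, 190 mm from the pin: a round post 22 mm across, z 0.032 to 0.064, this point at z 0.052; the arm under it ends at z 0.027. Pinch it from above or push it; it may turn between the fingers
- nest (a point): centre of the floor of the vial's nest on the swing arm, 65 mm from the pin, z 0.028: a cup 36 mm across, pocket 27 mm wide and 16 mm deep, rim at z 0.044
- vial: glass vial with cap, 24 mm across, 57 mm tall, about 35 g, standing loose in the nest; origin: centre of its underside, z axis up. Its top is at z 0.085, 7 mm below the raised bell of the ram
- safety_catch (a joint): steel catch at the left of the head, hinged along the crimper's x axis at x -11, y 47, z 146 (mm, crimper frame). 0 = guarding: its toe stands before the lever's left arm, and the lever moves less than 0.1 rad; grows as it is flipped outward to the left; 0.70 rad = fully over, at its stop. Friction (under 2 N at the paddle) keeps it where it is left
- paddle (a point): where to press the catch's thumb paddle: upper face, 64 mm out from the hinge, 14 mm before its end. Steel plate 26 mm wide, 5 mm thick, sloping 20 degrees up outward (guarding). Press straight down about 46 mm to the stop; it then slopes 20 degrees down. The raised lever (crimper y -42..42, up to z 0.33) stands beside it: keep the gripper's body narrow across y
- press_lever (a joint): lever: a yoke of two steel arms (crimper y -33 and 33 mm) with a cross bar. 0 = raised, 72 degrees above level, leaning to the front; grows as the bar is pulled forward and down; 1.36 rad = fully down at its stop, 6 degrees below level. A spring lifts it: the pull at the bar grows from about 4 to about 10 N. It drives the ram down 14.7 mm per rad
- lever_bar (a point): centre of the lever's black cross bar, the handle: round, 18 mm thick, along the crimper's y axis, 60 mm free between the arms, 155 mm from the lever's pivot; z 0.312 raised, 0.149 fully down. Pinch it from above, fingers before and behind it, and follow the arc; it may turn between the fingers
- lever_pivot (a point): fixed axis of the lever, parallel to the crimper's y axis, at x 20, y 0, z 165 (mm, crimper frame)
- press_ram: vertical steel ram with an open bell (36 mm outside, 27 mm inside, rim at z 0.092 when raised) and a sprung pad recessed 8 mm in it. The pad meets the cap of a vial in the homed nest at a lever angle of about 1.02 rad, then presses on it with 5 to 12 N
- vial_done: bystander: another vial, 22 mm across, 52 mm tall, standing on the worktop to the left of the press
- small_carton: bystander: carton 45 x 75 x 22 mm lying to the left of the press
- gauze_carton: bystander: carton 50 x 70 x 35 mm lying at the back right of the press

How it is judged:
By the outcome, as a careful person would: the job done as asked, in the order asked, and still so for the second after the job is handed in, while the arm keeps its last pose, push and grip.
It also fails if it takes over 61 s, if anything falls off the work surface, if the arm or the gripper's body presses on something with over 40 N, if the wrist force passes 120 N, or if a joint passes its speed limit or range.

### The arm

A 7-joint arm with a two-finger parallel gripper is mounted at the origin on a cart in front of the work surface, level with it; the furniture and walls round the work are solid. World frame = base frame: x ahead of the robot, y to its left, z up, the work surface at z = 0. Lengths are in m, angles in rad, forces in N, time in s.
With the tool pointing down it reaches from about 0.35 to 0.9 m from the base axis. Payload 19.9 kg.
Tool frame: the origin (TCP) lies midway between the tips of the shut fingers; the grasp point (between the pads) lies 19 mm behind it; z points along the fingers, y is the line along which they close (so a half turn about z gives the same grasp; the last joint's range is limited). The gripper opens to 94 mm and grips with 3 to 60 N. Pads are 16 mm wide; open, the fingers measure 119 mm over their backs; the gripper's body (75 mm by 177 mm) begins 78 mm behind the grasp point.
Start: joints at [1.065, 0.417, -0.01, 1.614, 0.005, 1.111, -0.053], TCP at [0.28, -0.559, 0.205] pointing down, gripper open.
Joint ranges: [-2.81, 2.81], [-0.39, 2.02], [-1.27, 1.25], [0.06, 2.57], [-1.19, 4.33], [0.19, 2], [-2.82, 2.82]. Speed limits (rad/s): [1.89, 1.89, 2.39, 2.39, 3.01, 3.01, 3.01].

### API

Orientations are given as a unit quaternion [x, y, z, w].
In Python, from rig import robot gives the robot as it stands.
- The arm moves only by the tool servo_tool, never from a script. Its argument "increments" is text: rows parted by semicolons, each of 7 numbers parted by spaces: the turn, a rotation vector about the tool's x, y, z each as a share of pi/2 rad, from -1 to 1, then the shift along the tool's x, y, z each as a share of 0.3 m, from -1 to 1, then the closure, from 0 (fully open) to 1 (shut). A call has 1 to 8 rows; each row is the pose to reach, as a shift and turn from the pose commanded when the call began, along the tool's axes at that moment; what a row does not reach only later rows make up. A row lasts 1/12 s, in which the tool goes at most 41.7 mm and 7.16 degrees, less where a joint would pass 70% of its speed; a pose out of reach is approached as far as the arm can. A call with a number of a shift or a turn outside -1 to 1 is refused whole. A call with a gripper value outside its range is refused whole. The fingers move at their own pace and stop on an object; "newtons" is the grip in N (left out, the last holds). Time passes only in rows, so rows that repeat a pose let the fingers close. It gives the time, the measured TCP pose, the force, the opening and the grip force at its end, in the units of the state.
- robot.get_obs(): the state, without advancing time (a new reading comes with each control period).
- robot.camera(name): name is "side" or "top"; returns (picture, depth): 384x512x3 uint8, red, green, blue; 384x512 float32, m along the optical axis (not along the pixel's ray), 0 where there is no reading.
- robot.get_calibration(name): a dict with "camera_matrix" (3x3 intrinsics, pixels), "R" (3x3) and "t" (3): a world point X has camera coordinates R X + t. Camera axes: x right, y down, z forward; pixel columns grow to the right and rows downward; lengths in m; the calibration is good to about 2 mm. A picture is of the moment at which its call begins. get_calibration takes no time and is no camera call.
- robot.close_job(): hands the job in; it is judged then, once.
The state is a dict: "t": time; "joint_pos": joint angles; "dq": joint speeds; "joint_torque": joint torques, N m; "position": TCP position; "tool_rot": TCP orientation; "ft_force": force on the tool from outside, world axes, zero at the start; "ft_torque": the same for the moment, N m; "opening": finger opening in m; "finger_force": force on a finger pad.
Only numpy, scipy, OpenCV 4.12 (cv2) and the standard library are available. Lean on these libraries where they do the work, as an engineer would, in place of code of your own. Each camera call takes 0.05 s, during which the arm holds its last target. There are 200 camera calls.

## Working session

There is one attempt and no reset: what is moved stays moved. The work goes in short steps, Python scripts to look and compute and a tool call to move; the robot and the scene stay as the last step left them, time stands still between calls to the robot, and variables do not carry over. Pictures are saved under pics/ and viewed, at most 10 in all, crops included, and the job is handed in when it is done.

Besides the shell and the picture viewer there is one more tool, called after "Request:" as name(argument=value, ...), one argument or row to a line, values as JSON. servo_tool: Moves the arm, as the interface text tells. Its arguments: {"type":"object","properties":{"increments":{"type":"string"},"newtons":{"type":"number"}},"required":["increments"]}

```bash
mkdir -p pics; ls; python3 - <<'E'
from rig import robot
import cv2,numpy as np
o=robot.get_obs()
for k in o: print(k,np.round(o[k],3))
for n in ("side","top"):
    p,d=robot.camera(n); c=robot.get_calibration(n)
    np.savez(f"{n}0.npz",p=p,d=d,K=c["camera_matrix"],R=c["R"],t=c["t"])
    cv2.imwrite(f"pics/{n}0.png",p[:,:,::-1])
    print(n,np.round(c["camera_matrix"],1).tolist(),"cam at",np.round(-np.array(c["R"]).T@c["t"],3))
E
```

```text
pics
t 0.0
joint_pos [ 1.065  0.418 -0.01   1.614  0.005  1.111 -0.053]
dq [ 0.001 -0.001  0.     0.     0.    -0.    -0.001]
joint_torque [-0.0000e+00 -8.5125e+01  6.3800e-01 -4.2599e+01 -4.9000e-02  1.9000e-02
  0.0000e+00]
position [ 0.28  -0.558  0.205]
tool_rot [ 0.973  0.23  -0.    -0.001]
ft_force [ 0.729 -0.513  0.413]
ft_torque [-0.022  0.012 -0.025]
finger_force 0.0
opening 0.094
side [[410.0, 0.0, 254.5], [0.0, 410.0, 185.4], [0.0, 0.0, 1.0]] cam at [ 0.36  -0.7    0.724]
top [[479.8, 0.0, 253.3], [0.0, 479.8, 190.5], [0.0, 0.0, 1.0]] cam at [0.425 0.021 1.517]
```

View pics/side0.png

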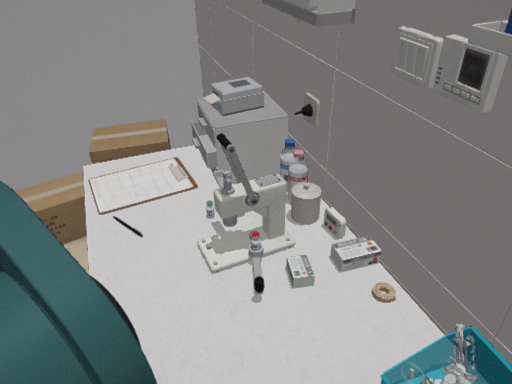

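View pics/top0.png

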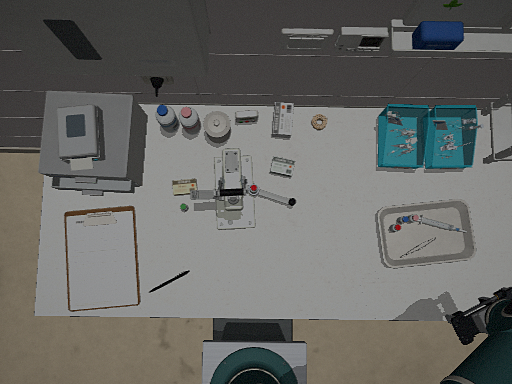

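The side view shows the press at about (245,230), its knob at (259,285), the red cap at (256,237) and the lever bar at (225,143). In the top view the knob is at (292,201), the cap at (254,188) and the bar at (232,190). Next I'll zoom in and measure.

```bash
cat > h.py <<'E'
import numpy as np,cv2
class V:
    def __init__(s,f):
        z=np.load(f); s.p,s.d,s.K,s.R,s.t=[z[k] for k in "pdKRt"]; s.t=s.t.ravel()
        s.c=-s.R.T@s.t
    def ray(s,u,v): return s.R.T@np.linalg.solve(s.K,[u,v,1.])
    def plane(s,u,v,z): r=s.ray(u,v); return s.c+r*(z-s.c[2])/r[2]
    def dep(s):   # world points of all pixels
        v,u=np.mgrid[:384,:512]; q=np.stack([u,v,1+0*u],-1)@np.linalg.inv(s.K).T*s.d[...,None]
        return (q-s.t)@s.R
    def pix(s,X): q=s.K@(s.R@np.array(X)+s.t); return q[:2]/q[2]
def tri(a,pa,b,pb):
    A=a.ray(*pa);B=b.ray(*pb); k=np.linalg.lstsq(np.stack([A,-B],1),b.c-a.c,rcond=None)[0]
    P=a.c+A*k[0];Q=b.c+B*k[1]; return (P+Q)/2,np.linalg.norm(P-Q)
def blobs(m,off=(0,0),mina=8):
    n,l,s,c=cv2.connectedComponentsWithStats(m.astype(np.uint8)); return [(int(s[i,4]),np.round(c[i]+off,1).tolist(),(s[i,:4]+[off[0],off[1],0,0]).tolist()) for i in range(1,n) if s[i,4]>=mina]
E
python3 - <<'E'
from h import *
T=V("top0.npz");S=V("side0.npz")
a=cv2.resize(T.p[140:240,165:305],None,fx=4,fy=4,interpolation=2)
b=cv2.resize(S.p[130:300,190:325],None,fx=3,fy=3,interpolation=2)[:600,:]
im=np.zeros((510,965-0,3),np.uint8); im[:400,:560]=a; im[:510,560:965]=b
cv2.imwrite("pics/crop0.png",cv2.resize(im,(800,423),interpolation=cv2.INTER_AREA)[:,:,::-1])
for n,v,(y0,y1,x0,x1) in (("T",T,(140,240,165,305)),("S",S,(130,300,190,325))):
    p=v.p[y0:y1,x0:x1].astype(int); W=v.dep()[y0:y1,x0:x1]
    print(n,"dark",blobs(p.max(2)<45,(x0,y0)))
    print(n,"red",blobs((p[...,0]>120)&(p[...,1]<70)&(p[...,2]<80),(x0,y0)))
    hsv=cv2.cvtColor(v.p[y0:y1,x0:x1],cv2.COLOR_RGB2HSV)
W=T.dep()
for nm,lo,hi in (("head",.178,.192),("base",.008,.0245),("knob",.055,.07),("lever",.27,.34)):
    m=(W[...,2]>lo)&(W[...,2]<hi); m[:140]=0;m[240:]=0;m[:,:165]=0;m[:,305:]=0
    for B in blobs(m,mina=15):print(nm,B)
    P=W[m][:,:2].astype(np.float32)
    if len(P)>5: r=cv2.minAreaRect(P); print(nm,len(P),np.round(P.mean(0),4),np.round(r[0],4),np.round(r[1],4),round(r[2],2),"zmed",np.median(W[m][:,2]))
E
```

```text
T dark [(23, [280.3, 173.8], [270, 172, 21, 5]), (159, [230.7, 191.8], [220, 187, 24, 9]), (38, [291.6, 201.5], [289, 198, 6, 8])]
T red [(23, [253.3, 187.3], [251, 185, 6, 6])]
S dark [(92, [222.8, 139.9], [217, 134, 13, 14]), (108, [258.6, 284.0], [255, 277, 8, 15])]
S red [(28, [255.1, 234.0], [252, 232, 7, 5])]
head (726, [231.8, 168.8], [222, 148, 24, 41])
head (185, [233.3, 203.3], [224, 195, 19, 15])
head 918 [0.6351 0.0702] [0.6292 0.0711] [0.0759 0.1766] 84.45 zmed 0.1853034963910551
base (16, [219.4, 141.4], [213, 140, 13, 3])
base (208, [217.9, 169.8], [214, 157, 9, 32])
base (265, [246.9, 168.7], [241, 156, 12, 30])
base (239, [183.8, 186.1], [172, 179, 25, 16])
base (895, [236.3, 214.5], [216, 192, 39, 37])
base 1806 [0.5989 0.0834] [0.623  0.0675] [0.312  0.4298] 1.57 zmed 0.018447228746169823
knob (39, [292.2, 201.1], [289, 198, 7, 7])
knob 60 [ 0.5856 -0.0508] [0.5902 0.0558] [0.0564 0.3488] 2.76 zmed 0.06386675783271356
lever (228, [231.2, 191.5], [216, 185, 32, 12])
lever 228 [0.574  0.0666] [0.5791 0.0667] [0.0301 0.0785] 5.69 zmed 0.3191512506429564
```

View pics/crop0.png

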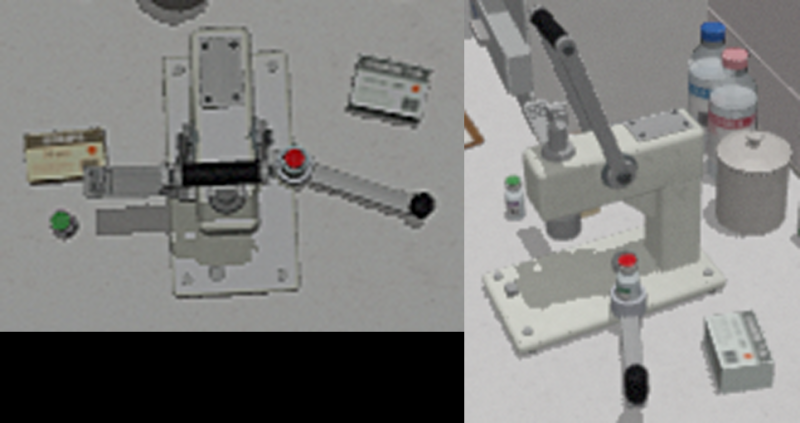

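The crop shows the press turned slightly left. The paddle is at its left, above the brown carton, with the green-capped vial just in front of it. Knob, cap and bar are all clear. Now the press pose.

```bash
python3 - <<'E'
from h import *
T=V("top0.npz");S=V("side0.npz"); W=T.dep(); WS=S.dep()
def rect(v,W,lo,hi,xr,yr,nm):
    m=(W[...,2]>lo)&(W[...,2]<hi)&(W[...,0]>xr[0])&(W[...,0]<xr[1])&(W[...,1]>yr[0])&(W[...,1]<yr[1])
    P=W[m][:,:2].astype(np.float32); r=cv2.minAreaRect(P); print(nm,len(P),np.round(r[0],4),np.round(r[1],4),round(r[2],2),"z",np.round(np.median(W[m][:,2]),4))
    return P
rect(T,W,.008,.0235,(.48,.76),(-.02,.135),"base")
rect(S,WS,.008,.0235,(.48,.76),(-.02,.135),"baseS")
rect(T,W,.18,.19,(.5,.76),(.02,.12),"head")
rect(T,W,.18,.19,(.63,.76),(.02,.12),"headback")
rect(T,W,.28,.34,(.5,.65),(0,.12),"lever")
tk,_=tri(T,(291.6,201.5),S,(258.6,284.0)),0; print("knob",tk)
print("cap",tri(T,(253.3,187.3),S,(255.1,234.0)))
print("bar",tri(T,(230.7,191.8),S,(222.8,139.9)))
# depth-based
m=(W[...,2]>.055)&(W[...,2]<.07)&(W[...,1]<-.06)&(W[...,1]>-.15);m[:140]=0;m[240:]=0; print("knobtop",W[m].mean(0))
p=T.p.astype(int); r=(p[...,0]>120)&(p[...,1]<70)&(p[...,2]<80); r[:140]=0;r[240:]=0;r[:,:200]=0;r[:,305:]=0; print("captop",W[r].mean(0))
# paddle: z .14-.18, left of head
m=(W[...,2]>.10)&(W[...,2]<.2)&(W[...,1]>.10)&(W[...,1]<.2)&(W[...,0]>.45)&(W[...,0]<.7)
for q in W[m][::8]: print(np.round(q,3))
print(len(W[m]))
for b in blobs(m): print(b)
E
```

```text
base 1338 [0.6228 0.0579] [0.2619 0.1538] 0.01 z 0.018
baseS 2254 [0.6097 0.0681] [0.2296 0.1228] 3.93 z 0.0183
head 803 [0.6287 0.0711] [0.0758 0.1756] 84.31 z 0.1852
headback 453 [0.673 0.073] [0.0847 0.0514] 3.23 z 0.1856
lever 225 [0.5781 0.0663] [0.0271 0.0784] 3.02 z 0.3192
knob (array([ 0.57871148, -0.10953114,  0.04843784]), np.float64(0.0011480406724999892))
cap (array([0.61624985, 0.00930288, 0.08559183]), np.float64(0.0008775333283584533))
bar (array([0.57088038, 0.06834694, 0.3187361 ]), np.float64(0.004677033027793276))
knobtop [ 0.5790424  -0.11011842  0.06400414]
captop [0.6119313  0.00462894 0.14412815]
[0.698 0.1   0.18 ]
[0.625 0.11  0.17 ]
[0.619 0.1   0.192]
[0.595 0.177 0.17 ]
[0.597 0.156 0.16 ]
[0.598 0.134 0.152]
[0.593 0.175 0.167]
[0.594 0.153 0.159]
[0.595 0.131 0.154]
[0.59  0.172 0.166]
[0.591 0.15  0.159]
[0.592 0.128 0.153]
[0.587 0.169 0.168]
[0.589 0.147 0.156]
[0.584 0.189 0.166]
[0.583 0.165 0.174]
[0.586 0.144 0.158]
[0.581 0.186 0.17 ]
[0.582 0.164 0.163]
[0.583 0.141 0.158]
[0.578 0.185 0.172]
[0.579 0.164 0.161]
[0.58  0.142 0.156]
[0.578 0.114 0.18 ]
[0.575 0.177 0.169]
[0.576 0.155 0.163]
[0.577 0.133 0.161]
[0.578 0.11  0.156]
[0.573 0.175 0.165]
[0.573 0.152 0.164]
[0.575 0.13  0.151]
[0.575 0.107 0.156]
[0.573 0.105 0.152]
261
(18, [219.8, 179.9], [218, 177, 5, 7])
(240, [203.5, 194.5], [190, 190, 32, 11])
```

```bash
cat >> h.py <<'E'
from scipy.spatial.transform import Rotation as Ro
C=np.array([.601,.068]); YAW=.06
def cw(x,y,z): c,s=np.cos(YAW),np.sin(YAW); return np.array([C[0]+c*x-s*y,C[1]+s*x+c*y,z])
def row(pos,head,o):  # head: world heading of tool x, tool down
    R0=Ro.from_quat(o["tool_rot"]); Rt=Ro.from_euler("z",head)*Ro.from_euler("x",np.pi)
    return np.round(np.r_[(R0.inv()*Rt).as_rotvec()/(np.pi/2),R0.inv().apply(np.asarray(pos)-o["position"])/.3],3).tolist()
def knob(a,z): return cw(.035-.19*np.cos(a),-.19*np.sin(a),z)
E
python3 - <<'E'
from h import *; from rig import robot
o=robot.get_obs()
print(knob(1.2,.05),knob(0,.05),cw(-.028,0,.312),cw(-.011,.107,.17))
print(row(knob(1.2,.13),.06,o))
E
```

```text
[ 0.57783181 -0.11079842  0.05      ] [0.44627892 0.05870558 0.05      ] [0.57305038 0.06632101 0.312     ] [0.58360365 0.17414785 0.17      ]
[-0.001, 0.0, 0.258, 1.556, -0.889, 0.251]
```

Request:
servo_tool(
  increments="0 0 0.258 0.9 -0.5 0.05 0;0 0 0.258 0.9 -0.5 0.05 0;0 0 0.258 0.9 -0.5 0.05 0;0 0 0.258 0.9 -0.5 0.05 0.3;0 0 0.258 0.9 -0.5 0.05 0.3;0 0 0.258 0.9 -0.5 0.05 0.3;0 0 0.258 0.9 -0.5 0.05 0.3;0 0 0.258 0.9 -0.5 0.05 0.3",
  newtons=20,
)

```text
t: 0.77
position: [0.4563, -0.2994, 0.1902]
tool_rot: [1.0, 0.032, 0.0, -0.001]
ft_force: [1.1, 0.4, 0.0]
opening: 0.0664
finger_force: 0.0
```

```bash
python3 - <<'E'
from h import *; from rig import robot
o=robot.get_obs(); print(o["t"],o["position"],o["opening"],o["joint_pos"])
print(row([.5785,-.110,.13],.06,o))
E
```

```text
0.7667 [ 0.45631278 -0.29935605  0.19017003] 0.06642964350289682 [ 0.58891209  0.29409761 -0.07686384  1.82664858  0.02486707  1.02223211
 -1.00527269]
[-0.001, -0.0, 0.002, 0.446, -0.604, 0.201]
```

Request:
servo_tool(
  increments="0 0 0 0.446 -0.604 0.2 0.3;0 0 0 0.446 -0.604 0.2 0.3;0 0 0 0.446 -0.604 0.2 0.3;0 0 0 0.446 -0.604 0.2 0.3;0 0 0 0.446 -0.604 0.2 0.3;0 0 0 0.446 -0.604 0.2 0.3;0 0 0 0.446 -0.604 0.2 0.3;0 0 0 0.446 -0.604 0.2 0.3",
)

```text
t: 1.43
position: [0.5771, -0.1133, 0.1296]
tool_rot: [1.0, 0.031, -0.001, -0.0]
ft_force: [-0.3, -1.3, -0.9]
opening: 0.0655
finger_force: 0.0
```

```bash
python3 - <<'E'
from h import *; from rig import robot
o=robot.get_obs(); print(o["t"],o["position"],o["opening"],o["joint_pos"])
print(row([.5785,-.110,.037],.06,o))
E
```

```text
1.4333 [ 0.57705363 -0.11325651  0.12958421] 0.0655133163049873 [ 0.26554678  0.43984549 -0.15847749  1.77280187  0.08295723  0.93699131
 -1.43605194]
[-0.0, 0.001, 0.001, 0.006, -0.01, 0.309]
```

Request:
servo_tool(
  increments="0 0 0 0.006 -0.01 0.1 0.3;0 0 0 0.006 -0.01 0.2 0.3;0 0 0 0.006 -0.01 0.27 0.3;0 0 0 0.006 -0.01 0.31 0.3;0 0 0 0.006 -0.01 0.31 0.6;0 0 0 0.006 -0.01 0.31 0.85;0 0 0 0.006 -0.01 0.31 0.85;0 0 0 0.006 -0.01 0.31 0.85",
  newtons=15,
)

```text
t: 2.1
position: [0.5795, -0.112, 0.0389]
tool_rot: [1.0, 0.03, 0.001, 0.0]
ft_force: [-0.4, 0.1, -0.5]
opening: 0.0424
finger_force: 0.0
```

```bash
python3 - <<'E'
from h import *; from rig import robot
o=robot.get_obs(); print(o["t"],o["position"],o["opening"],o["finger_force"],o["ft_force"])
np.set_printoptions(suppress=True)
k0=knob(1.2,.037)
for a in np.r_[np.linspace(1.2,0,33)[1:]]:
    d=(knob(a,.037)-k0); print(round(a,3), np.round(row(o["position"]+d,.06,o),3)[3:])
E
```

```text
2.1 [ 0.57946974 -0.11203323  0.03894484] 0.04244036132860961 0.0 [-0.3522441   0.08450824 -0.50138305]
1.162 [-0.022 -0.009 -0.   ]
1.125 [-0.044 -0.019 -0.   ]
1.088 [-0.065 -0.029 -0.   ]
1.05 [-0.086 -0.041 -0.   ]
1.012 [-0.106 -0.053 -0.   ]
0.975 [-0.126 -0.066 -0.   ]
0.938 [-0.145 -0.08  -0.   ]
0.9 [-0.164 -0.094 -0.   ]
0.862 [-0.183 -0.109 -0.   ]
0.825 [-0.2   -0.125 -0.   ]
0.788 [-0.218 -0.141 -0.001]
0.75 [-0.234 -0.158 -0.001]
0.712 [-0.25  -0.176 -0.001]
0.675 [-0.265 -0.194 -0.001]
0.638 [-0.28  -0.213 -0.001]
0.6 [-0.293 -0.232 -0.001]
0.562 [-0.306 -0.252 -0.001]
0.525 [-0.319 -0.273 -0.001]
0.487 [-0.33  -0.293 -0.001]
0.45 [-0.341 -0.315 -0.001]
0.412 [-0.351 -0.336 -0.001]
0.375 [-0.36  -0.358 -0.001]
0.338 [-0.368 -0.38  -0.001]
0.3 [-0.376 -0.403 -0.001]
0.262 [-0.383 -0.426 -0.001]
0.225 [-0.388 -0.449 -0.001]
0.188 [-0.393 -0.472 -0.001]
0.15 [-0.397 -0.495 -0.001]
0.113 [-0.4   -0.519 -0.001]
0.075 [-0.403 -0.542 -0.001]
0.038 [-0.404 -0.566 -0.001]
0.0 [-0.404 -0.59  -0.001]
```

Request:
servo_tool(
  increments="0 0 0 0 0 0 0.85;0 0 0 0 0 0 0.85;0 0 0 0 0 0 0.85;0 0 0 0 0 0 0.85;0 0 0 0 0 0 0.85;0 0 0 0 0 0 0.85;0 0 0 0 0 0 0.85;0 0 0 0 0 0 0.85",
)

```text
t: 2.77
position: [0.5795, -0.1098, 0.038]
tool_rot: [1.0, 0.03, 0.001, -0.001]
ft_force: [2.8, 7.8, 3.8]
opening: 0.0218
finger_force: 15.0
```

Request:
servo_tool(
  increments="0 0 0 -0.010 -0.004 0 0.85;0 0 0 -0.025 -0.01 0 0.85;0 0 0 -0.044 -0.019 0 0.85;0 0 0 -0.065 -0.029 0 0.85;0 0 0 -0.086 -0.041 0 0.85;0 0 0 -0.106 -0.053 0 0.85;0 0 0 -0.126 -0.066 0 0.85;0 0 0 -0.145 -0.08 0 0.85",
)

```text
t: 3.43
position: [0.5352, -0.0883, 0.0381]
tool_rot: [1.0, 0.03, 0.002, -0.001]
ft_force: [7.6, 7.4, -1.9]
opening: 0.0217
finger_force: 15.0
```

Request:
servo_tool(
  increments="0 0 0 -0.019 -0.014 0 0.85;0 0 0 -0.038 -0.029 0 0.85;0 0 0 -0.055 -0.045 0 0.85;0 0 0 -0.073 -0.061 0 0.85;0 0 0 -0.089 -0.078 0 0.85;0 0 0 -0.105 -0.096 0 0.85;0 0 0 -0.12 -0.114 0 0.85;0 0 0 -0.135 -0.133 0 0.85",
)

```text
t: 4.1
position: [0.4911, -0.0528, 0.0379]
tool_rot: [1.0, 0.03, 0.0, 0.0]
ft_force: [2.7, -1.1, 5.5]
opening: 0.0214
finger_force: 15.0
```

Request:
servo_tool(
  increments="0 0 0 -0.013 -0.019 0 0.85;0 0 0 -0.026 -0.039 0 0.85;0 0 0 -0.039 -0.06 0 0.85;0 0 0 -0.05 -0.08 0 0.85;0 0 0 -0.061 -0.102 0 0.85;0 0 0 -0.071 -0.123 0 0.85;0 0 0 -0.08 -0.145 0 0.85;0 0 0 -0.088 -0.167 0 0.85",
)

```text
t: 4.77
position: [0.4611, -0.004, 0.0374]
tool_rot: [1.0, 0.03, -0.0, 0.0]
ft_force: [-1.0, -2.3, 4.3]
opening: 0.0218
finger_force: 15.0
```

Request:
servo_tool(
  increments="0 0 0 -0.008 -0.023 0 0.85;0 0 0 -0.015 -0.046 0 0.85;0 0 0 -0.02 -0.069 0 0.85;0 0 0 -0.025 -0.092 0 0.85;0 0 0 -0.029 -0.115 0 0.85;0 0 0 -0.032 -0.137 0 0.85;0 0 0 -0.034 -0.155 0 0.85;0 0 0 -0.035 -0.17 0 0.85",
)

```text
t: 5.43
position: [0.4479, 0.0466, 0.0373]
tool_rot: [1.0, 0.03, -0.0, -0.0]
ft_force: [0.1, -2.1, -2.5]
opening: 0.0216
finger_force: 15.0
```

Request:
servo_tool(
  increments="0 0 0 0 -0.01 0 0.85;0 0 0 -0.001 -0.02 0 0.85;0 0 0 -0.001 -0.028 0 0.85;0 0 0 -0.001 -0.035 0 0.85;0 0 0 -0.001 -0.041 0 0.85;0 0 0 -0.001 -0.046 0 0.85;0 0 0 -0.001 -0.05 0 0.85;0 0 0 -0.001 -0.053 0 0.85",
)

```text
t: 6.1
position: [0.4468, 0.0595, 0.0373]
tool_rot: [1.0, 0.029, -0.0, 0.001]
ft_force: [0.4, -22.3, -2.9]
opening: 0.022
finger_force: 15.0
```

Request:
servo_tool(
  increments="0 0 0 0 0.003 0 0.85;0 0 0 0 0.006 0 0.85;0 0 0 0 0.007 0 0.85;0 0 0 0 0.007 0 0.5;0 0 0 0 0.007 0 0.5;0 0 0 0 0.007 0 0.5;0 0 0 0 0.007 0 0.5;0 0 0 0 0.007 0 0.5",
)

```text
t: 6.77
position: [0.4472, 0.0599, 0.0376]
tool_rot: [1.0, 0.03, 0.0, -0.0]
ft_force: [-1.4, -0.3, -0.3]
opening: 0.047
finger_force: 0.0
```

```bash
python3 - <<'E'
from h import *; from rig import robot
o=robot.get_obs(); print(o["t"],o["position"],o["opening"],o["ft_force"],o["joint_pos"])
for n in ("side","top"):
    p,d=robot.camera(n); c=robot.get_calibration(n)
    np.savez(f"{n}1.npz",p=p,d=d,K=c["camera_matrix"],R=c["R"],t=c["t"])
S=V("side1.npz");T=V("top1.npz")
cv2.imwrite("pics/home.png",cv2.resize(np.hstack([S.p[120:300,180:330],T.p[125:245,165:305].repeat(1,0)[np.minimum(np.arange(180),119)]]),None,fx=2.7,fy=2.7)[:,:,::-1])
E
```

```text
6.7667 [0.4472099  0.05987811 0.03756722] 0.046976905108952464 [-1.37088613 -0.29941412 -0.28559803] [-0.03407156  0.37717082 -0.19285722  2.15764018  0.12212864  0.61632329
 -1.82447098]
```

View pics/home.png

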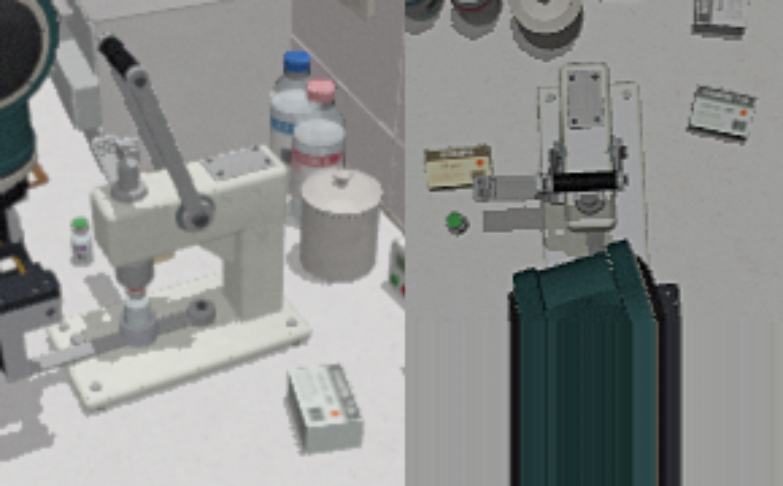

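The vial stands upright in the nest under the ram, the arm points to the front, and the catch and bystanders haven't moved. Next I rise, turn and go to the paddle.

Request:
servo_tool(
  increments="0 0 0 0 0 -0.13 0.5;0 0 0 0 0 -0.27 0.5;0 0 0 0 0 -0.41 0.7;0 0 -0.05 0 0 -0.55 1;0 0 -0.13 0 -0.05 -0.68 1;0 0 -0.2 0 -0.12 -0.72 1;0 0 -0.28 0 -0.2 -0.72 1;0 0 -0.35 0 -0.3 -0.72 1",
  newtons=30,
)

```text
t: 7.53
position: [0.4421, 0.1497, 0.2548]
tool_rot: [0.953, 0.302, 0.001, 0.0]
ft_force: [0.2, -0.3, -0.1]
opening: 0.0105
finger_force: 0.0
```

```bash
python3 - <<'E'
from h import *; from rig import robot
o=robot.get_obs(); print(o["t"],o["position"],o["opening"],o["joint_pos"])
print(row([.46,.178,.25],1.63,o),row([.584,.178,.25],1.63,o))
T=V("top0.npz"); W=T.dep()
m=(W[...,2]>.145)&(W[...,2]<.2)&(W[...,1]>.135)&(W[...,1]<.2)&(W[...,0]>.56)&(W[...,0]<.61); P=W[m]
A=np.c_[P[:,:2],np.ones(len(P))]; k=np.linalg.lstsq(A,P[:,2],rcond=None)[0]; print("plane",k,"z at paddle",k@[.584,.174,1],"rms",np.std(P[:,2]-A@k),P.min(0),P.max(0))
E
```

```text
7.5333 [0.44214084 0.14968442 0.25478065] 0.010501191374849058 [-0.06900846  0.09319457 -0.34369055  1.92244524  0.0355804   1.12911699
 -1.38367039]
[0.001, -0.001, -0.647, 0.103, -0.043, 0.016] [0.001, -0.001, -0.647, 0.441, 0.195, 0.017]
plane [-0.01266479  0.28556     0.12494527] z at paddle 0.16723647374363684 rms 0.0028485290128692797 [0.57221741 0.13576496 0.14937464] [0.59773582 0.18923842 0.1741461 ]
```

Request:
servo_tool(
  increments="0 0 -0.08 0.05 -0.02 0.016 1;0 0 -0.16 0.1 -0.043 0.016 1;0 0 -0.24 0.13 -0.02 0.016 1;0 0 -0.32 0.2 0.02 0.016 1;0 0 -0.4 0.27 0.07 0.016 1;0 0 -0.48 0.34 0.12 0.016 1;0 0 -0.56 0.4 0.165 0.016 1;0 0 -0.64 0.44 0.195 0.016 1",
)

```text
t: 8.2
position: [0.5852, 0.1766, 0.2482]
tool_rot: [0.691, 0.722, -0.0, -0.0]
ft_force: [-0.7, 0.4, 0.1]
opening: 0.0002
finger_force: 0.0
```

```bash
python3 - <<'E'
from h import *; from rig import robot
o=robot.get_obs(); print(o["t"],o["position"],o["opening"],o["joint_pos"],o["ft_force"])
print(row([.584,.175,.185],1.63,o),row([.584,.175,.172],1.63,o),row([.584,.175,.12],1.63,o))
E
```

```text
8.2 [0.58515215 0.17663503 0.24815841] 0.00017259691125430705 [-0.01359124  0.38864582 -0.43479763  1.5884161   0.17162945  1.20284457
 -0.43800283] [-0.6802052   0.35063181  0.07523987]
[-0.0, -0.0, -0.01, -0.005, -0.004, 0.211] [-0.0, -0.0, -0.01, -0.005, -0.004, 0.254] [-0.0, -0.0, -0.01, -0.005, -0.004, 0.427]
```

Request:
servo_tool(
  increments="0 0 -0.01 -0.003 -0.004 0.08 1;0 0 -0.01 -0.003 -0.004 0.15 1;0 0 -0.01 -0.003 -0.004 0.2 1;0 0 -0.01 -0.003 -0.004 0.23 1;0 0 -0.01 -0.003 -0.004 0.25 1;0 0 -0.01 -0.003 -0.004 0.27 1;0 0 -0.01 -0.003 -0.004 0.29 1;0 0 -0.01 -0.003 -0.004 0.31 1",
)

```text
t: 8.87
position: [0.5826, 0.1764, 0.1559]
tool_rot: [0.688, 0.726, 0.001, 0.0]
ft_force: [0.3, 1.3, 2.2]
opening: 0.0007
finger_force: 0.7
```

Request:
servo_tool(
  increments="0 0 0 0 0 0.02 1;0 0 0 0 0 0.04 1;0 0 0 0 0 0.06 1;0 0 0 0 0 0.075 1;0 0 0 0 0 0.085 1;0 0 0 0 0 0.093 1;0 0 0 0 0 0.1 1;0 0 0 0 0 0.105 1",
)

```text
t: 9.53
position: [0.5835, 0.1765, 0.1264]
tool_rot: [0.688, 0.726, 0.001, 0.001]
ft_force: [-7.9, -4.7, 41.9]
opening: 0.0007
finger_force: 18.4
```

Request:
servo_tool(
  increments="0 0 0 0 0 -0.03 1;0 0 0 0 0 -0.1 1;0 0 0 0 0 -0.22 1;0 0 0 0 0 -0.36 1;0 0 0 0 0 -0.5 0.5;0 0 0 0 0 -0.64 0.5;0 0 0 0 0 -0.78 0.5;0 0 0 0 0 -0.92 0.5",
)

```text
t: 10.2
position: [0.5817, 0.176, 0.4007]
tool_rot: [0.688, 0.726, 0.0, 0.0]
ft_force: [-0.4, 0.9, -0.0]
opening: 0.0235
finger_force: 0.0
```

```bash
python3 - <<'E'
from h import *; from rig import robot
o=robot.get_obs(); print(o["t"],o["position"],o["opening"],o["joint_pos"],o["ft_force"])
for n in ("side","top"):
    p,d=robot.camera(n); c=robot.get_calibration(n)
    np.savez(f"{n}2.npz",p=p,d=d,K=c["camera_matrix"],R=c["R"],t=c["t"])
S=V("side2.npz");T=V("top2.npz")
cv2.imwrite("pics/catch.png",cv2.resize(np.hstack([S.p[100:280,180:330],T.p[100:280,155:305]]),None,fx=2.6,fy=2.6,interpolation=2)[:,:,::-1])
print(row(cw(-.028,0,.41),1.63,o),row(cw(-.028,0,.293),1.63,o))
for n,v,w in(("S",S,(130,165,205,250)),("S0",V("side0.npz"),(130,165,205,250))):
    y0,y1,x0,x1=w; print(n,blobs(v.p[y0:y1,x0:x1].max(2)<45,(x0,y0)))
E
```

```text
10.2 [0.5817273  0.1759783  0.40068847] 0.023534775486663845 [-0.00964705  0.30855999 -0.44946036  1.35725037  0.13262048  1.50518035
 -0.39486314] [-0.44553386  0.92207568 -0.0101282 ]
[0.0, -0.0, -0.003, -0.363, -0.049, -0.031] [0.0, -0.0, -0.003, -0.363, -0.049, 0.359]
S [(92, [222.8, 139.9], [217, 134, 13, 14])]
S0 [(92, [222.8, 139.9], [217, 134, 13, 14])]
```

View pics/catch.png

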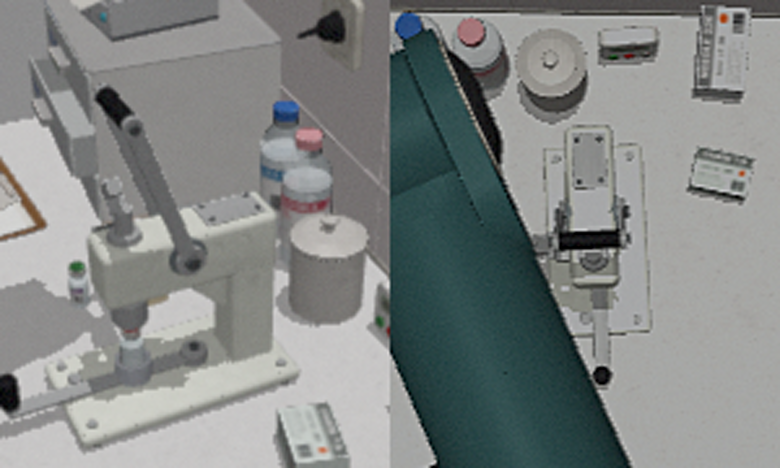

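The catch has left the lever and the bystanders haven't moved. The vial stands upright under the bell, and the bar is still raised at the same pixel (222.8,139.9). Next is the bar.

Request:
servo_tool(
  increments="0 0 0 -0.12 -0.015 0 0.5;0 0 0 -0.24 -0.03 0 0.5;0 0 0 -0.33 -0.045 0 0.5;0 0 0 -0.363 -0.049 0 0.5;0 0 0 -0.363 -0.049 0.06 0.5;0 0 0 -0.363 -0.049 0.15 0.5;0 0 0 -0.363 -0.049 0.24 0.5;0 0 0 -0.363 -0.049 0.3 0.5",
)

```text
t: 10.97
position: [0.5728, 0.0669, 0.306]
tool_rot: [0.688, 0.726, -0.001, -0.001]
ft_force: [-0.3, 0.4, -0.3]
opening: 0.0464
finger_force: 0.0
```

```bash
python3 - <<'E'
from h import *; from rig import robot
o=robot.get_obs(); print(o["t"],o["position"],o["opening"],o["ft_force"])
print(row(cw(-.028,0,.293),1.63,o))
E
```

```text
10.9667 [0.57276806 0.06685652 0.30602981] 0.04643853740593037 [-0.25140098  0.37761429 -0.32984947]
[-0.001, -0.0, -0.003, -0.002, 0.001, 0.043]
```

Request:
servo_tool(
  increments="0 0 0 0 0 0.025 0.5;0 0 0 0 0 0.043 0.5;0 0 0 0 0 0.043 0.85;0 0 0 0 0 0.043 0.9;0 0 0 0 0 0.043 0.9;0 0 0 0 0 0.043 0.9;0 0 0 0 0 0.043 0.9;0 0 0 0 0 0.043 0.9",
  newtons=45,
)

```text
t: 11.63
position: [0.5738, 0.0667, 0.2962]
tool_rot: [0.688, 0.726, 0.0, 0.0]
ft_force: [0.4, 1.1, 4.6]
opening: 0.0168
finger_force: 45.0
```

```bash
python3 - <<'E'
from h import *; from rig import robot
o=robot.get_obs(); print(o["t"],o["position"],o["opening"],o["ft_force"],o["finger_force"])
L0=np.radians(72)
def bar(q): return cw(.02-.155*np.cos(L0-q),0,.165+.155*np.sin(L0-q))
for q in np.linspace(0,1.36,33)[1:]:
    print(round(q,3),np.round(row(o["position"]+bar(q)-bar(0),1.63,o),3)[3:])
E
```

```text
11.6333 [0.57376613 0.06665983 0.29623766] 0.016789201663958052 [0.39841386 1.07953438 4.57060059] 44.9968546628952
0.042 [-0.    -0.021  0.007]
0.085 [-0.    -0.041  0.015]
0.128 [-0.    -0.061  0.024]
0.17 [-0.    -0.081  0.034]
0.213 [-0.001 -0.1    0.045]
0.255 [-0.001 -0.119  0.056]
0.298 [-0.001 -0.137  0.068]
0.34 [-0.001 -0.155  0.081]
0.382 [-0.001 -0.172  0.095]
0.425 [-0.001 -0.189  0.109]
0.468 [-0.001 -0.204  0.124]
0.51 [-0.001 -0.22   0.14 ]
0.552 [-0.001 -0.234  0.157]
0.595 [-0.001 -0.248  0.174]
0.638 [-0.002 -0.261  0.191]
0.68 [-0.002 -0.274  0.209]
0.722 [-0.002 -0.285  0.228]
0.765 [-0.002 -0.296  0.247]
0.808 [-0.002 -0.306  0.267]
0.85 [-0.002 -0.315  0.287]
0.893 [-0.002 -0.323  0.307]
0.935 [-0.002 -0.331  0.328]
0.978 [-0.002 -0.337  0.349]
1.02 [-0.002 -0.343  0.37 ]
1.062 [-0.002 -0.348  0.391]
1.105 [-0.002 -0.352  0.413]
1.148 [-0.002 -0.354  0.435]
1.19 [-0.002 -0.356  0.457]
1.233 [-0.002 -0.357  0.479]
1.275 [-0.002 -0.357  0.5  ]
1.318 [-0.002 -0.357  0.522]
1.36 [-0.002 -0.355  0.544]
```

Request:
servo_tool(
  increments="0 0 0 0 -0.021 0.007 0.9;0 0 0 0 -0.041 0.015 0.9;0 0 0 0 -0.061 0.024 0.9;0 0 0 0 -0.081 0.034 0.9;0 0 0 -0.001 -0.1 0.045 0.9;0 0 0 -0.001 -0.119 0.056 0.9;0 0 0 -0.001 -0.137 0.068 0.9;0 0 0 -0.001 -0.155 0.081 0.9",
)

```text
t: 12.3
position: [0.5283, 0.0643, 0.2723]
tool_rot: [0.688, 0.726, 0.002, 0.001]
ft_force: [5.5, 2.4, 5.5]
opening: 0.0171
finger_force: 45.0
```

Request:
servo_tool(
  increments="0 0 0 0 -0.017 0.014 0.9;0 0 0 0 -0.034 0.028 0.9;0 0 0 0 -0.049 0.043 0.9;0 0 0 0 -0.065 0.059 0.9;0 0 0 0 -0.079 0.076 0.9;0 0 0 -0.001 -0.093 0.093 0.9;0 0 0 -0.001 -0.106 0.11 0.9;0 0 0 -0.001 -0.119 0.128 0.9",
)

```text
t: 12.97
position: [0.4932, 0.0622, 0.2341]
tool_rot: [0.688, 0.726, 0.002, 0.001]
ft_force: [8.3, 2.4, 6.2]
opening: 0.017
finger_force: 45.0
```

Request:
servo_tool(
  increments="0 0 0 0 -0.011 0.019 0.9;0 0 0 0 -0.022 0.038 0.9;0 0 0 0 -0.032 0.058 0.9;0 0 0 0 -0.041 0.078 0.9;0 0 0 0 -0.049 0.098 0.9;0 0 0 0 -0.057 0.119 0.9;0 0 0 0 -0.063 0.14 0.9;0 0 0 0 -0.069 0.161 0.9",
)

```text
t: 13.63
position: [0.4723, 0.0608, 0.1856]
tool_rot: [0.688, 0.726, 0.002, 0.001]
ft_force: [5.0, 1.3, 9.4]
opening: 0.0168
finger_force: 45.0
```

Request:
servo_tool(
  increments="0 0 0 0 -0.005 0.021 0.9;0 0 0 0 -0.008 0.04 0.9;0 0 0 0 -0.01 0.06 0.9;0 0 0 0 -0.012 0.08 0.9;0 0 0 0 -0.013 0.1 0.9;0 0 0 0 -0.013 0.12 0.9;0 0 0 0 -0.013 0.14 0.9;0 0 0 0 -0.013 0.155 0.9",
)

```text
t: 14.3
position: [0.467, 0.0605, 0.1384]
tool_rot: [0.688, 0.726, 0.0, 0.0]
ft_force: [-4.2, 0.6, 12.5]
opening: 0.017
finger_force: 45.0
```

```bash
python3 - <<'E'
from h import *; from rig import robot
o=robot.get_obs(); print(o["t"],o["position"],o["opening"],o["ft_force"],o["joint_pos"])
print(row([.4676,.0585,.130],1.63,o))
E
```

```text
14.3 [0.46696955 0.06047353 0.13835084] 0.01704907630791672 [-4.22175568  0.55221914 12.51584879] [ 0.16179456  0.25033802 -0.40314654  2.04108879  0.12720403  0.87302658
 -0.25740025]
[0.0, -0.0, -0.003, -0.007, 0.002, 0.028]
```

Request:
servo_tool(
  increments="0 0 0 0 0.001 0.008 0.9;0 0 0 0 0.002 0.015 0.9;0 0 0 0 0.002 0.021 0.9;0 0 0 0 0.002 0.026 0.9;0 0 0 0 0.002 0.03 0.9;0 0 0 0 0.002 0.03 0.9;0 0 0 0 0.002 0.03 0.9;0 0 0 0 0.002 0.03 0.9",
)

```text
t: 14.97
position: [0.4674, 0.0605, 0.1296]
tool_rot: [0.688, 0.726, 0.0, -0.0]
ft_force: [-6.4, 0.6, 9.9]
opening: 0.0172
finger_force: 45.0
```

Request:
servo_tool(
  increments="0 0 0 0 0.001 0.007 0.9;0 0 0 0 0.002 0.013 0.9;0 0 0 0 0.002 0.018 0.9;0 0 0 0 0.003 0.022 0.9;0 0 0 0 0.003 0.025 0.9;0 0 0 0 0.003 0.025 0.9;0 0 0 0 0.003 0.025 0.9;0 0 0 0 0.003 0.025 0.9",
  newtons=55,
)

```text
t: 15.63
position: [0.468, 0.0606, 0.124]
tool_rot: [0.688, 0.726, -0.0, 0.0]
ft_force: [-27.7, -3.4, 62.5]
opening: 0.0163
finger_force: 55.1
```

```bash
python3 - <<'E'
from h import *; from rig import robot
o=robot.get_obs(); print(o["t"],o["position"],o["opening"],o["ft_force"],o["finger_force"])
for n in ("side","top"):
    p,d=robot.camera(n); c=robot.get_calibration(n)
    np.savez(f"{n}3.npz",p=p,d=d,K=c["camera_matrix"],R=c["R"],t=c["t"])
S=V("side3.npz");T=V("top3.npz")
a=cv2.resize(S.p[140:270,180:310],None,fx=4.4,fy=4.4,interpolation=2)
cv2.imwrite("pics/down.png",a[:,:,::-1])
print(S.pix(cw(-.1341,0,.149)),S.pix(cw(.02,-.04,.165)),S.pix(cw(-.1341,-.033,.149)))
E
```

```text
15.6333 [0.46798588 0.06056829 0.12400024] 0.016263285396646975 [-27.69259125  -3.36943787  62.46830104] 55.05943715572357
[186.3521939  215.37209529] [254.43357955 201.84678867] [190.50662058 223.52082771]
```

View pics/down.png

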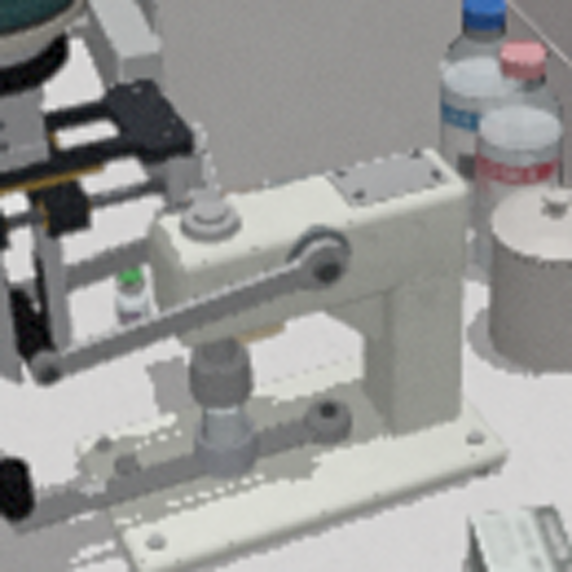

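At the stop: the lever end shows at (190.7,223.6), and the fully-down prediction is (190.5,223.5). The bell is over the upright vial. I'll ease the 62 N push a little while still holding it down.

Request:
servo_tool(
  increments="0 0 0 0 -0.002 -0.003 0.9;0 0 0 0 -0.003 -0.005 0.9;0 0 0 0 -0.003 -0.006 0.9;0 0 0 0 -0.003 -0.006 0.9;0 0 0 0 -0.003 -0.006 0.9;0 0 0 0 -0.003 -0.006 0.9;0 0 0 0 -0.003 -0.006 0.9;0 0 0 0 -0.003 -0.006 0.9",
)

```text
t: 16.4
position: [0.4678, 0.0605, 0.1245]
tool_rot: [0.688, 0.726, 0.0, 0.0]
ft_force: [-8.5, 0.4, 21.6]
opening: 0.0167
finger_force: 55.0
```

```bash
python3 - <<'E'
from h import *; from rig import robot
p,d=robot.camera("side"); o=robot.get_obs(); print(o["t"],o["position"],o["opening"],o["ft_force"],o["finger_force"])
S=V("side3.npz"); print("max diff near lever end/vial",np.abs(p[205:245,175:260].astype(int)-S.p[205:245,175:260]).max(2).mean())
p,d=robot.camera("top"); a=V("top0.npz").p
cv2.imwrite("pics/fin.png",np.hstack([cv2.resize(x[110:250,160:300],None,fx=2.8,fy=2.8,interpolation=2) for x in (a,p)])[:,:,::-1])
E
```

```text
16.45 [0.46778887 0.06053306 0.12452935] 0.01732532598589416 [-7.69809728  0.54130069 22.81260163] 55.04654288291931
max diff near lever end/vial 2.5808823529411766
```

View pics/fin.png

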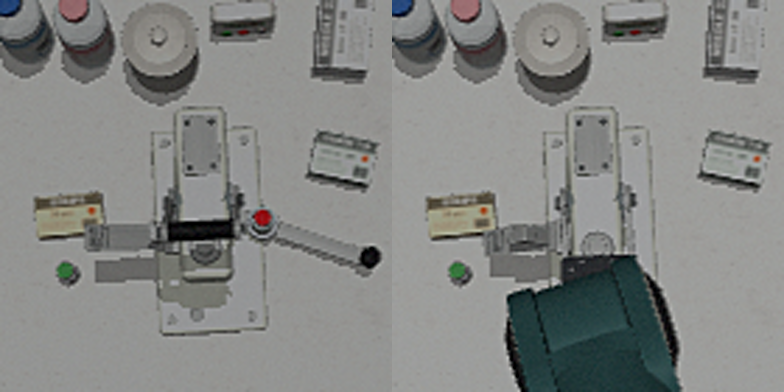

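The lever is held at its stop with 22 N, more than the spring's 10 N or so. The catch is over, and the vial and cartons beside the press are unmoved from the first picture. Handing in.

```bash
python3 -c "
from rig import robot
print(robot.close_job())"
```

```text
the job is handed in; nothing more can be done
None
```

I swung the nest home with the vial upright, flipped the catch over, and handed the job in at about 16.5 s with the lever held down at its stop; the hand-in returned no verdict.

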